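Park the parts caddy in its dock

TASK

Push the blue parts caddy by its red handle until all four castors swing round and trail straight, then steer it nose first into the grey dock marked in yellow, rolling it and never lifting it. With it, push the orange buffer fully home (feel for its stop) and lean on it gently, with about 12 N (never over 20 N), for half a second, then let go, leaving the caddy parked there with its castors straight. Keep the jar on the caddy standing and leave everything else alone.

Things in the scene. Friction and masses are not known exactly. Their poses are not given: they have to be found in the camera images.
- caddy: Blue parts caddy on four swivel castors: tray 200 long x 140 wide mm, its floor 48 and rim 68 mm above the table; two rollers bolted in it, tops 105 mm up. Black rubber bumper on its nose, face 105 mm ahead of the origin, 58 mm up. 0.6 to 1.0 kg, rolls with under 2 N once the castors trail. Origin at table level under its centre; x forward (away from the red handle), z up.
- caddy_handle (a point): Centre of the caddy's red push handle: a 12 x 12 mm bar, 110 mm long along the caddy's y, 130 mm behind the caddy's origin (-x) and 115 mm above the table, on thin uprights at its ends (90 mm free between). Can be gripped from above with the fingers closing along the caddy's x. Axes as the caddy's.
- dock: Grey dock screwed to the table, outlined in yellow: two rails 60 mm high, 156 mm apart inside, from x = -60 to +180 mm, with flared mouths from x = -113 mm, and a dark end block clamped across them. Origin at table level; the parked caddy's origin ends within 25 mm of it along x, as the end block is set; x points inwards along the rails, as the parked caddy's x must.
- buffer (a joint): Orange buffer plate (80 x 30 mm, centre 58 mm high) that slides along the dock's x in front of the end block. 0 = fully out, 0.016 m = home against a hard stop; its home face lies anywhere from 80 to 130 mm ahead of the dock's origin, as the end block was clamped that day: its place is not measured, feel for it. Stiff with friction of about 5 N; it stays where it is left, no spring.
- jar: Small capped jar, 44 mm wide and 60 mm tall, standing loose in the middle of the caddy's tray; origin at its underside.
- castor_fl (a joint): Swivel angle of the caddy's front left castor (wheel 32 mm across, 14 mm trail), rad, about the vertical, in the caddy's frame: 0 = trailing straight, the wheel behind its pivot (towards the handle); free to turn all round; an orange pointer on its pivot in the tray shows where the wheel is. Rolling forward by about 60 mm swings it to 0.
- castor_fr (a joint): Swivel angle of the caddy's front right castor (wheel 32 mm across, 14 mm trail), rad, about the vertical, in the caddy's frame: 0 = trailing straight, the wheel behind its pivot (towards the handle); free to turn all round; an orange pointer on its pivot in the tray shows where the wheel is. Rolling forward by about 60 mm swings it to 0.
- castor_rl (a joint): Swivel angle of the caddy's rear left castor (wheel 32 mm across, 14 mm trail), rad, about the vertical, in the caddy's frame: 0 = trailing straight, the wheel behind its pivot (towards the handle); free to turn all round; an orange pointer on its pivot in the tray shows where the wheel is. Rolling forward by about 60 mm swings it to 0.
- castor_rr (a joint): Swivel angle of the caddy's rear right castor (wheel 32 mm across, 14 mm trail), rad, about the vertical, in the caddy's frame: 0 = trailing straight, the wheel behind its pivot (towards the handle); free to turn all round; an orange pointer on its pivot in the tray shows where the wheel is. Rolling forward by about 60 mm swings it to 0.
- tape: White roll of tape, 90 mm across, 40 mm high, lying on the table; bystander, leave alone.
- glue: Glue bottle, 56 mm wide, 140 mm tall; bystander, leave alone.
- driver: Screwdriver lying on the table; bystander, leave alone.
- carton: Cardboard carton 90 x 120 x 60 mm; bystander, leave alone.
- roller: Spare steel roller, 44 mm across, 70 mm tall; bystander, leave alone.
- brush: Brush lying on the table; bystander, leave alone.
There are look-alikes about, which are no part of the job. Leave any purple look-alike of the jar alone.

How it is judged:
By the outcome, as a careful person would: the job done as asked, in the order asked, and still so for the second after the job is handed in, with the robot touching nothing.
It also fails if it takes over 72 s, if anything falls off the work surface, if the arm or the gripper's body presses on something with over 40 N, if the wrist force passes 120 N, or if a joint passes its speed limit or range.

ROBOT

A 6-joint arm with a two-finger parallel gripper is mounted at the origin on the work surface. World frame = base frame: x ahead of the robot, y to its left, z up, the work surface at z = 0. Lengths are in m, angles in rad, forces in N, time in s.
With the tool pointing down it reaches from about 0.275 to 0.85 m from the base axis. Payload 5.2 kg.
Tool frame: the origin (TCP) lies between the finger pads; the fingertips stand 11 mm ahead of it and the grasp point (between the pads) lies 8 mm behind it (arm.tips_ahead is the z of the fingertips in the tool frame, in m); z points along the fingers, y is the direction in which the jaws open and shut (so a half turn about z gives the same grasp; the last joint's range is limited). The gripper opens to 85 mm and grips with 20 to 120 N. Pads are 22 mm wide; open, the fingers measure 114 mm over their backs; the gripper's body (76 mm by 85 mm) begins 54 mm behind the grasp point. The pads swing forward as they close: fully open they stand 13 mm farther back than shut.
Start: joints at [0.914, 0.259, 1.535, -0, 1.348, -0.203], TCP at [0.241, 0.494, 0.242] pointing down, gripper open.
Joint ranges: [-3.14, 3.14], [-0.91, 2.08], [0.19, 2.58], [-1.22, 4.36], [0.22, 2.71], [-3.12, 3.12]. Speed limits (rad/s): [2.57, 2.57, 3.14, 3.14, 3.14, 3.14].

INTERFACE

Orientations are given as a unit quaternion [w, x, y, z].
In Python, from plant import arm, snapshot, camera_params, ticket gives the robot as it stands. The module is installed in compiled form; this text tells all that it offers.
- The arm moves only by the tool drive_tool, never from a script. Its arguments are lists of equal length, an entry for each row: "turn": the turn, a rotation vector about the tool's x, y, z normalised to -1 to 1, where 1 is pi/2 rad, a list of three; "dp": the shift along the tool's x, y, z normalised to -1 to 1, where 1 is 0.5 m, a list of three; "hand": the closure, from 0 (fully open) to 1 (shut). A call has 1 to 10 rows; each row is the pose to reach, as a shift and turn from the pose measured when the call began, along the tool's axes at that moment; what a row does not reach only later rows make up. A row lasts 1/12 s, in which the tool goes at most 41.7 mm and 7.16 degrees, less where a joint would pass 70% of its speed; a pose out of reach is approached as far as the arm can. A call with a number of a shift or a turn outside -1 to 1 is refused whole. A call with a gripper value outside its range is refused whole. The fingers move at their own pace and stop on an object; "newtons" is the grip in N (left out, the last holds). Time passes only in rows, so rows that repeat a pose let the fingers close. It gives the time, the measured TCP pose, the force and the opening at its end, in the units of the state.
- arm.state(): the state, without advancing time (a new reading comes with each control period).
- snapshot(name): name is "scene" or "side" or "wrist"; returns (picture, depth): 480x640x3 uint8, red, green, blue; 480x640 float32, m along the optical axis (not along the pixel's ray), 0 where there is no reading.
- camera_params(name): a dict with "fx", "fy", "cx", "cy" (pixels), "D" ([k1, k2, p1, p2, k3] as OpenCV has them; the pictures are not rectified), "R" (3x3) and "t" (3): a world point X has camera coordinates R X + t; the wrist camera has in their place "hand_eye" (4x4, takes a point from camera to tool coordinates, whose origin is the TCP and whose axes are the flange's). Camera axes: x right, y down, z forward; pixel columns grow to the right and rows downward; lengths in m; the calibration is good to about 2 mm. A picture is of the moment at which its call begins: read the wrist's pose just before it. camera_params takes no time and is no camera call.
- ticket.job_done(): hands the job in, once; it reports no verdict.
The state is a dict: "time_s": time; "joint_positions": joint angles; "joint_vel": joint speeds; "effort": joint torques, N m; "tcp_pos": TCP position; "orientation": TCP orientation; "ft_force": force on the tool from outside, world axes, zero at the start; "moment": the same for the moment, N m; "grip_width": finger opening in m.
Only numpy, scipy, OpenCV 4.12 (cv2) and the standard library are available. Lean on these libraries where they do the work, as an engineer would, in place of code of your own. Each camera call takes 0.05 s, during which the arm holds its last target.

## Working session

There is one attempt and no reset: what is moved stays moved. The work goes in short steps, Python scripts to look and compute and a tool call to move; the robot and the scene stay as the last step left them, time stands still between calls to the robot, and variables do not carry over. Pictures are saved under pics/ and viewed, and the job is handed in when it is done.

Besides the shell and the picture viewer there is one more tool, called by a JSON object that holds its "method" and its "body", one argument or row to a line. drive_tool: Moves the arm, as the interface text tells. Scaled input: -1 to 1 covers 0.5 m each way for a shift and pi/2 rad each way for a turn. Its arguments: {"type":"object","properties":{"turn":{"type":"array","items":{"type":"array","items":{"type":"number"}}},"dp":{"type":"array","items":{"type":"array","items":{"type":"number"}}},"hand":{"type":"array","items":{"type":"number"}},"newtons":{"type":"number"}},"required":["turn","dp","hand"]}

```bash
mkdir -p pics; cat > h.py <<'E'
import numpy as np,cv2
from plant import arm,snapshot,camera_params,ticket
def snap(n,name):
    p,d=snapshot(n); cv2.imwrite(f'pics/{name}.png',p[:,:,::-1]); np.save(f'pics/{name}_d.npy',d); return p,d
E
python3 - <<'E'
from h import *
print(arm.state())
for n in ['scene','side']:
    snap(n,n+'0'); c=camera_params(n); print(n,c)
print(camera_params('wrist'))
E
```

```text
{'time_s': 0.0, 'joint_positions': array([ 9.14201160e-01,  2.59342915e-01,  1.53609789e+00, -7.18710153e-06,
        1.34800499e+00, -2.02831294e-01]), 'joint_vel': array([ 0.00059229,  0.00025409, -0.00063666,  0.00198823, -0.00051312,
       -0.00135508]), 'effort': array([ 1.22178790e-06, -4.46031868e+01, -2.90570354e+01, -2.10672499e-05,
        1.18424697e-02,  2.18628827e-06]), 'tcp_pos': array([0.24076802, 0.49392588, 0.24146879]), 'orientation': array([-3.82833454e-04,  2.24939593e-01,  9.74372270e-01, -8.43791901e-04]), 'ft_force': array([-0.44918927,  0.01272314,  0.07465697]), 'moment': array([ 0.02868772,  0.02359934, -0.01207776]), 'grip_width': 0.08551373430466788}
scene {'fx': 468.37210375971483, 'fy': 468.37210375971483, 'cx': 315.6890935269796, 'cy': 242.8199888342169, 'D': array([-0.05982214,  0.        ,  0.        ,  0.        ,  0.        ]), 'R': array([[-0.04354832,  0.99902502,  0.00724975],
       [ 0.74349434,  0.03725494, -0.66770371],
       [-0.6673228 , -0.02368723, -0.74439183]]), 't': array([-0.01017282, -0.32332978,  1.49934387])}
side {'fx': 545.081
[... 207 characters left out ...]
-0.00994003],
       [-0.2891889 , -0.72348228, -0.6268518 ],
       [ 0.22080008,  0.58676171, -0.77907511]]), 't': array([-0.47166124,  0.2290442 ,  1.07444735])}
{'fx': 430.74727474801426, 'fy': 430.74727474801426, 'cx': 316.4818532674394, 'cy': 236.1285420282735, 'D': array([-0.09105672,  0.        ,  0.        ,  0.        ,  0.        ]), 'hand_eye': array([[ 8.12109954e-04, -9.55797916e-01, -2.94023273e-01,
         7.41680764e-02],
       [ 9.99999110e-01,  1.08756141e-03, -7.73339117e-04,
         1.03042008e-03],
       [ 1.05892428e-03, -2.94022383e-01,  9.55797948e-01,
        -1.31513638e-01],
       [ 0.00000000e+00,  0.00000000e+00,  0.00000000e+00,
         1.00000000e+00]])}
```

View pics/scene0.png

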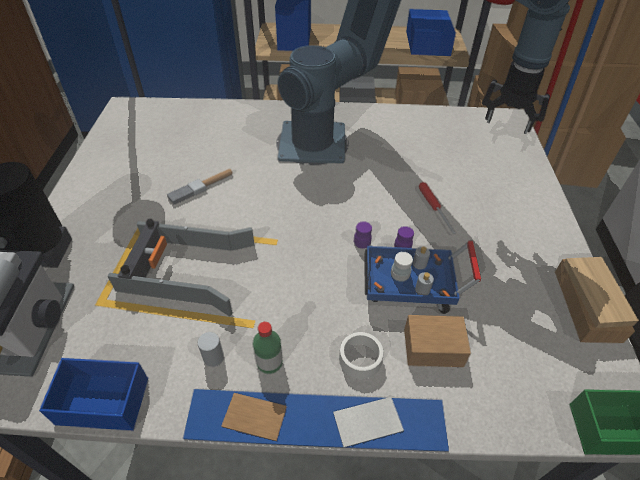

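View pics/side0.png

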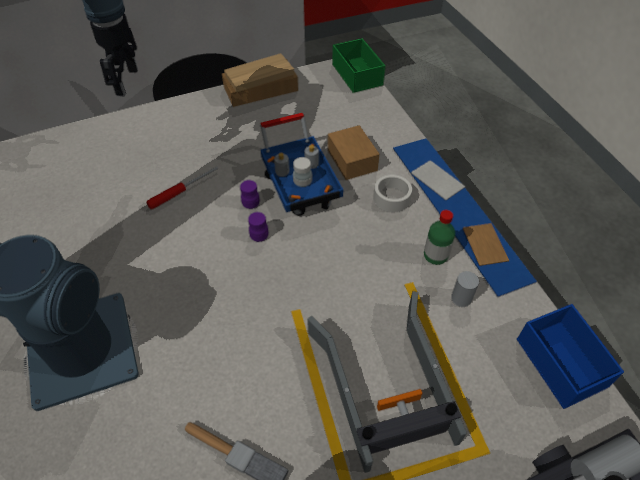

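The scene view shows the blue caddy at about (413,275) with its red handle at (474,260) on the right. The dock is at (180,265), with its mouth to the right and the orange buffer at (158,250). There are two purple look-alikes at (363,235) and (405,238). The jar is the white one standing in the tray at (403,265). Next I'll enlarge and measure.

```bash
cat >> h.py <<'E'
def ray(c,uv):
    K=np.array([[c['fx'],0,c['cx']],[0,c['fy'],c['cy']],[0,0,1]])
    n=cv2.undistortPoints(np.array(uv,float).reshape(-1,1,2),K,c['D']).reshape(-1,2)
    d=np.c_[n,np.ones(len(n))]
    return -c['R'].T@c['t'], d@c['R']
def plane(c,uv,z):
    o,d=ray(c,uv); return o+d*((z-o[2])/d[:,2])[:,None]
def tri(c1,u1,c2,u2):
    o1,d1=ray(c1,[u1]);o2,d2=ray(c2,[u2]);d1=d1[0];d2=d2[0]
    s=np.linalg.lstsq(np.c_[d1,-d2],o2-o1,rcond=None)[0]
    a=o1+s[0]*d1;b=o2+s[1]*d2
    return (a+b)/2,np.linalg.norm(a-b)
def cloud(c,d):
    v,u=np.mgrid[:480,:640]; o,r=ray(c,np.stack([u,v],-1).reshape(-1,2))
    return (o+r*d.reshape(-1,1)).reshape(480,640,3)
E
python3 - <<'E'
from h import *
s=cv2.imread('pics/scene0.png');t=cv2.imread('pics/side0.png')
a=cv2.resize(s[205:335,340:500],None,fx=4.9,fy=4.5,interpolation=cv2.INTER_CUBIC)
cv2.imwrite('pics/c1.png',a)
cv2.imwrite('pics/c2.png',cv2.resize(t[105:225,240:400],None,fx=5,fy=5,interpolation=cv2.INTER_CUBIC))
cv2.imwrite('pics/c3.png',cv2.resize(s[200:340,90:290],None,fx=4,fy=4,interpolation=cv2.INTER_CUBIC))
for n,im in [('scene',s),('side',t)]:
    c=camera_params(n);d=np.load(f'pics/{n}0_d.npy');P=cloud(c,d)
    h=cv2.cvtColor(im,cv2.COLOR_BGR2HSV)
    H,S,V=[h[...,i].astype(int) for i in range(3)]
    ok=d>0
    def rep(nm,m):
        q,l,st,cen=cv2.connectedComponentsWithStats(m.astype(np.uint8))
        for i in range(1,q):
            if st[i,4]<25: continue
            p=P[(l==i)&ok]
            if len(p)<5: continue
            mp=np.median(p,0)
            if abs(mp[1])>0.8 or mp[0]<0.2 or mp[0]>0.95: continue
            print(n,nm,st[i,:5],cen[i].round(1),'med',mp.round(3),'z%',np.percentile(p[:,2],[5,95]).round(3))
    rep('red',((H<6)|(H>174))&(S>150)&(V>80))
    rep('orange',(H>=6)&(H<18)&(S>170)&(V>120))
    rep('yellow',(H>=18)&(H<32)&(S>140))
    rep('blue',(H>=100)&(H<125)&(S>120)&(V>50))
    rep('purple',(H>=130)&(H<160)&(S>100))
E
```

```text
scene red [469 245  12  35 143] [474.9 264.9] med [0.59  0.381 0.12 ] z% [0.117 0.123]
scene red [259 322  12  11 110] [264.3 327.3] med [ 0.776 -0.054  0.14 ] z% [0.138 0.142]
scene yellow [113 236  25  38 183] [124.7 255.4] med [ 0.503 -0.453  0.001] z% [-0.002  0.004]
scene yellow [254 237  23   8 114] [264.9 240.6] med [ 0.434 -0.102  0.001] z% [-0.002  0.004]
scene yellow [ 96 281 125  42 801] [145.1 306.8] med [ 0.655 -0.368  0.001] z% [-0.002  0.003]
scene yellow [221 316  34  12 185] [240.2 322. ] med [ 0.681 -0.128  0.001] z% [-0.002  0.004]
scene blue [367 246  10  18  29] [369.1 252.1] med [0.513 0.155 0.067] z% [0.065 0.07 ]
scene blue [387 247  25   4  42] [400.5 248.3] med [0.501 0.233 0.067] z% [0.064 0.071]
scene blue [ 368  251   91   52 1317] [402.9 280.4] med [0.583 0.211 0.048] z% [0.045 0.068]
scene blue [  39  358  109   72 6169] [ 94.8 393.8] med [ 0.876 -0.389  0.023] z% [0.003 0.069]
scene blue [ 184  389  199   58 5650] [271. 418.] med [ 0.898 -0.005  0.004] z% [0.001 0.006]
scene blue [ 349  398   99   53 2788] [415.1 427.3] med [0.907 0.245 0.003] z% [0.00
[... 857 characters left out ...]
   75 1747] [304.8 178.8] med [0.575 0.221 0.051] z% [0.047 0.071]
side blue [297 139  10   6  26] [302.2 140.8] med [0.611 0.35  0.065] z% [0.056 0.071]
side blue [ 393  139   66   42 1010] [420.4 155.4] med [0.899 0.251 0.006] z% [0.002 0.009]
side blue [261 149  18  13  55] [267.3 154.9] med [0.511 0.345 0.051] z% [0.046 0.071]
side blue [ 412  175  124  121 3134] [481.6 240.8] med [ 0.892 -0.059  0.006] z% [0.002 0.009]
side blue [ 517  304  107  105 6226] [568.8 355.2] med [ 0.894 -0.379  0.029] z% [0.005 0.071]
side purple [240 180  19  29 430] [249.2 194.1] med [0.436 0.241 0.043] z% [0.01  0.064]
side purple [249 212  19  30 462] [257.7 226.6] med [0.424 0.137 0.048] z% [0.013 0.064]
```

View pics/c1.png

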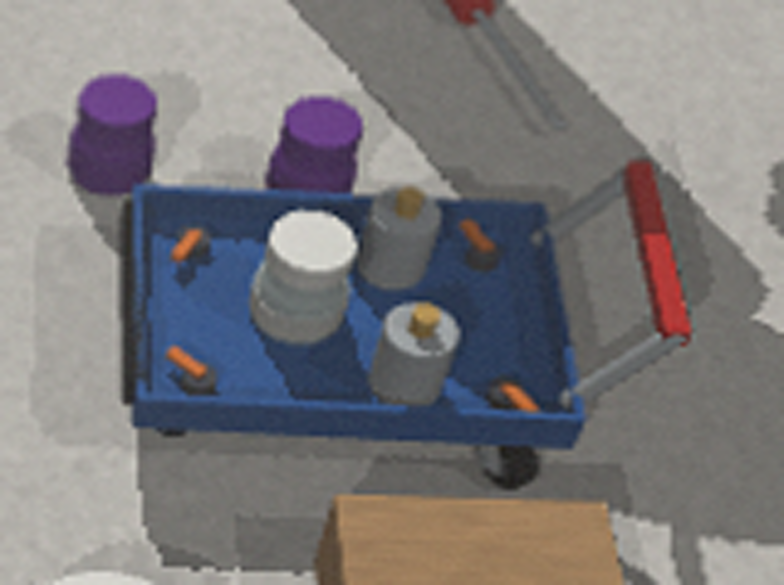

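View pics/c2.png

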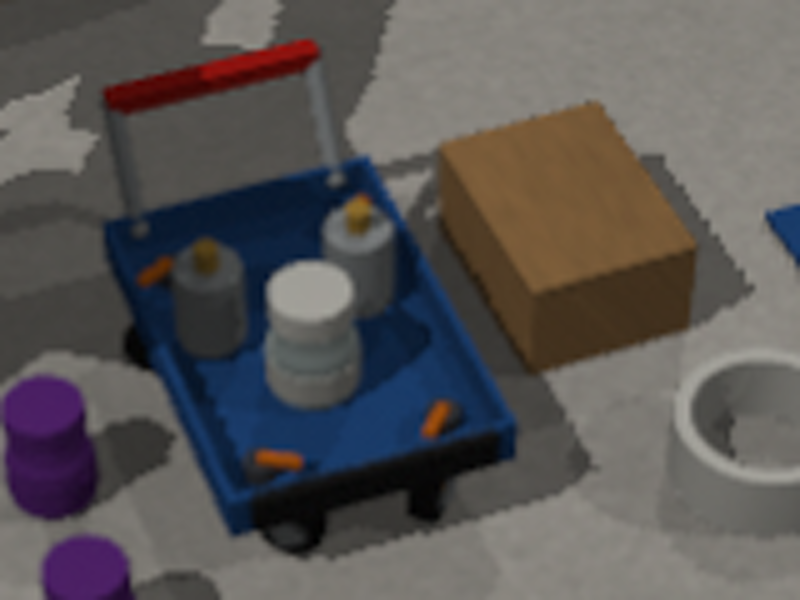

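View pics/c3.png

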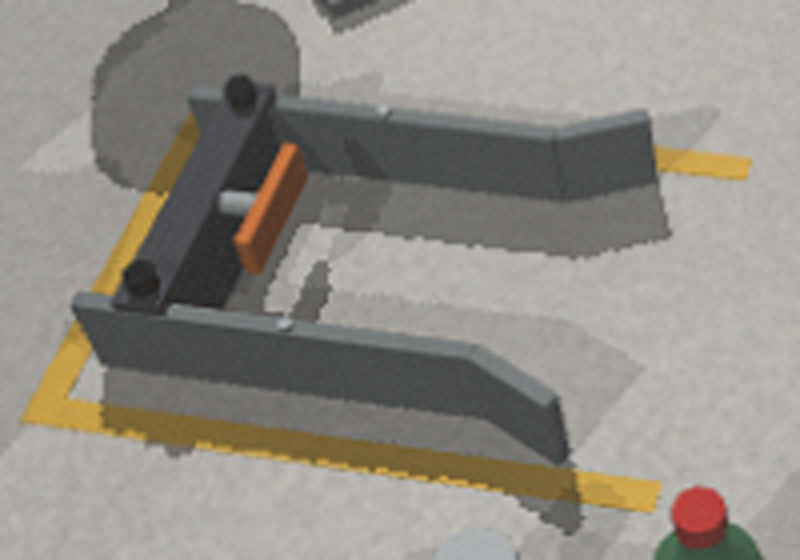

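The scene crop shows the castor pointers at (190,245), (185,360), (480,240) and (515,395), all off straight. The white capped jar stands in the middle at (300,280) of the crop. The purple jars at (115,130) and (315,150) stand outside the tray, so I'll leave them alone. Now I'll fit the caddy and dock poses.

```bash
python3 - <<'E'
from h import *
cs=camera_params('scene');cd=camera_params('side')
f=lambda u,v:(340+(u+.5)/4.9-.5,205+(v+.5)/4.5-.5)
g=lambda u,v:(240+(u+.5)/5-.5,105+(v+.5)/5-.5)
A=[f(137,187),f(545,205),f(582,413),f(137,402)]
B=[g(243,500),g(108,228),g(366,160),g(512,415)]
print('plane z68 scene',plane(cs,A,.068).round(4).tolist());print('side',plane(cd,B,.068).round(4).tolist())
for a,b in zip(A,B): p,e=tri(cs,a,cd,b);print('tri',p.round(4),round(e,4))
# handle ends top centre
for a,b in [(f(638,165),g(110,98)),(f(680,332),g(315,46))]: p,e=tri(cs,a,cd,b);print('hand',p.round(4),round(e,4))
for n,c in [('scene',cs),('side',cd)]:
    im=cv2.imread(f'pics/{n}0.png');h=cv2.cvtColor(im,cv2.COLOR_BGR2HSV);H,S,V=[h[...,i].astype(int) for i in range(3)]
    P=cloud(c,np.load(f'pics/{n}0_d.npy'));z=P[...,2]
    m=((H<6)|(H>174))&(S>150)&(P[...,1]>.3)&(z>.1)&(z<.13)
    if n=='side': m&=P[...,0]>.4
    p=P[m]; 
    def linefit(q): 
        vx,vy,x,y=cv2.fitLine(q[:,:2].astype(np.float32),cv2.DIST_HUBER,0,.001,.001).ravel();return (x,y),np.degrees(np.arctan2(vy,vx)),np.ptp(q@np.array([vx,vy,0]))
    print(n,'handle',linefit(p),p.mean(0), len(p))
    m=(H>=100)&(H<125)&(S>100)&(z>.062)&(z<.074)&(P[...,1]>.1)&(P[...,1]<.42)&(P[...,0]<.7)&(P[...,0]>.45)
    p=P[m];print(n,'rim rect',cv2.minAreaRect(p[:,:2].astype(np.float32)),len(p))
    # dock rails tops
    m=(S<60)&(z>.055)&(z<.066)&(P[...,1]<-.0)&(P[...,1]>-.55)&(P[...,0]>.4)&(P[...,0]<.72)
    cv2.imwrite(f'pics/m_{n}.png',m.astype(np.uint8)*255)
    q,l,st,cen=cv2.connectedComponentsWithStats(m.astype(np.uint8))
    for i in range(1,q):
        if st[i,4]>40: print(n,'dock',st[i],P[l==i].min(0).round(3),P[l==i].max(0).round(3),linefit(P[l==i]))
E
```

```text
plane z68 scene [[0.4989, 0.1548, 0.068], [0.5017, 0.3525, 0.068], [0.6358, 0.3493, 0.068], [0.6383, 0.1507, 0.068]]
side [[0.5038, 0.1565, 0.068], [0.5025, 0.352, 0.068], [0.6387, 0.3514, 0.068], [0.6368, 0.1602, 0.068]]
tri [0.5027 0.1539 0.0717] 0.0011
tri [0.5024 0.3521 0.0683] 0.0007
tri [0.6376 0.3484 0.0707] 0.0002
tri [0.637  0.1534 0.0707] 0.0078
hand [0.5185 0.3822 0.1208] 0.002
hand [0.6248 0.3818 0.1211] 0.0019
scene handle ((np.float32(-0.14784469), np.float32(0.5944221)), np.float32(-15.9812565), np.float64(1.6519925736711072)) [-0.05309208  0.59694442  0.11847123] 275
scene rim rect ((0.5678871870040894, 0.2516607940196991), (0.19952690601348877, 0.14509069919586182), 89.1047134399414) 533
scene dock [ 108  222  145   81 1242] [ 0.44  -0.439  0.055] [ 0.667 -0.129  0.066] ((np.float32(0.57197094), np.float32(-0.30824447)), np.float32(-46.78398), np.float64(0.3415159994276752))
side handle ((np.float32(0.58567834), np.float32(0.38042182)), np.float32(0.47910684), np.float64(0.10811286003585574)) [0.56991463 0.3808633  0.12024557] 241
side rim rect ((0.5673591494560242, 
[... 497 characters left out ...]
0.371  0.058] [ 0.537 -0.346  0.066] ((np.float32(0.5270661), np.float32(-0.35922733)), np.float32(79.98071), np.float64(0.024651195318550423))
side dock [453 418  14  18 128] [ 0.6   -0.439  0.055] [ 0.614 -0.41   0.066] ((np.float32(0.6063993), np.float32(-0.42425713)), np.float32(83.78289), np.float64(0.028446273012534218))
side dock [370 420  82  25 159] [ 0.453 -0.41   0.055] [ 0.599 -0.393  0.066] ((np.float32(0.5064187), np.float32(-0.39961836)), np.float32(-6.1928115), np.float64(0.14662050553093642))
side dock [361 444  12  20 134] [ 0.433 -0.42   0.055] [ 0.448 -0.391  0.066] ((np.float32(0.43998963), np.float32(-0.40617296)), np.float32(81.84278), np.float64(0.028726298720471832))
```

```bash
python3 - <<'E'
import cv2,numpy as np
t=cv2.imread('pics/side0.png');cv2.imwrite('pics/c4.png',cv2.resize(t[275:475,285:495],None,fx=3.8,fy=3,interpolation=cv2.INTER_CUBIC))
E
```

```text
(no output)
```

View pics/c4.png

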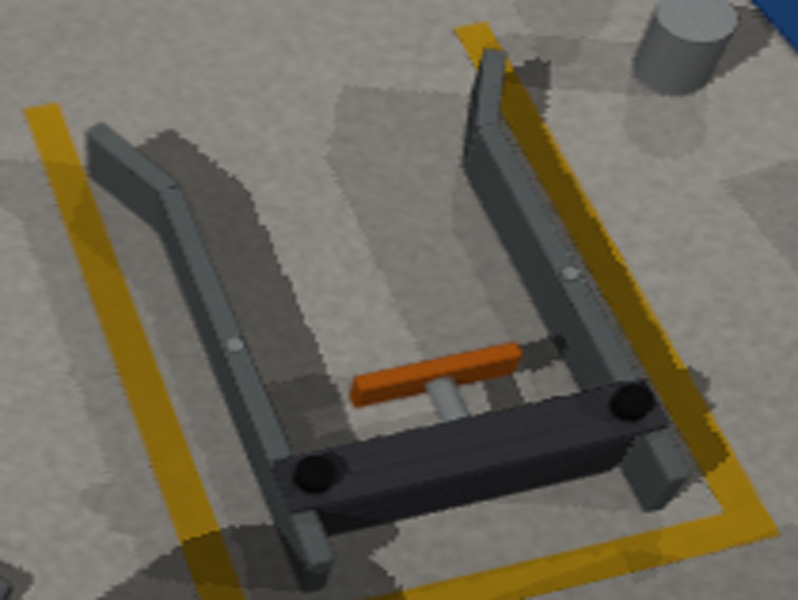

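```bash
python3 - <<'E'
from h import *
cs=camera_params('scene');cd=camera_params('side')
k=lambda u,v:(285+(u+.5)/3.8-.5,275+(v+.5)/3-.5)
e=lambda u,v:(90+(u+.5)/4-.5,200+(v+.5)/4-.5)
L=lambda q:(lambda a:(a[2:].round(4),round(float(np.degrees(np.arctan2(a[1],a[0])))+0.0,2)))(cv2.fitLine(np.float32(q),cv2.DIST_HUBER,0,.001,.001).ravel())
names=['near bend in','far bend in','near tip','far tip','screw n','screw f','buf top front near','buf top front far','near end','far end']
S=[(560,132),(478,347),(650,113),(556,403),(385,112),(285,324),(305,150),(262,270),None,None]
D=[(178,188),(490,128),(105,125),(500,50),(235,345),(570,272),(354,383),(520,348),None,None]
Z=[.06,.06,.06,.06,.06,.06,.073,.073]
for n,a,b,z in zip(names,S,D,Z):
    p,er=tri(cs,e(*a),cd,k(*b));print(n,p.round(4),round(er,4),'sc',plane(cs,[e(*a)],z)[0,:2].round(4),'sd',plane(cd,[k(*b)],z)[0,:2].round(4))
for n,c in [('scene',cs),('side',cd)]:
    im=cv2.imread(f'pics/{n}0.png');h=cv2.cvtColor(im,cv2.COLOR_BGR2HSV);H,S,V=[h[...,i].astype(int) for i in range(3)]
    P=cloud(c,np.load(f'pics/{n}0_d.npy'))
    b=.002 if n=='side' else 0
    z=P[...,2]-b;Y=P[...,1];X=P[...,0]
    for nm,x0,x1 in [('near',.42,.48),('far',.58,.66)]:
        p=P[(S<70)&(abs(z-.0605)<.0025)&(Y>-.35)&(Y<-.19)&(X>x0)&(X<x1)]; print(n,nm,len(p),L(p[:,:2]))
    yl=(H>=18)&(H<32)&(S>120)&(abs(z)<.006)
    for nm,x0,x1 in [('near',.38,.45),('far',.6,.72)]:
        p=P[yl&(X>x0)&(X<x1)&(Y>-.4)]; print(n,'yellow',nm,len(p),L(p[:,:2]), p[:,1].max())
    p=P[((H>=5)&(H<18)&(S>170)&(V>90))&(Y<-.3)&(z>.065)];print(n,'buf',len(p),L(p[:,:2]),p.min(0),p.max(0))
E
```

```text
near bend in [ 0.4673 -0.183   0.0615] 0.0043 sc [ 0.4642 -0.1818] sd [ 0.4686 -0.1842]
far bend in [ 0.6312 -0.2017  0.0607] 0.0041 sc [ 0.6293 -0.2004] sd [ 0.6325 -0.2032]
near tip [ 0.4501 -0.1289  0.0637] 0.003 sc [ 0.4453 -0.1287] sd [ 0.4515 -0.1283]
far tip [ 0.665  -0.1512  0.0599] 0.0014 sc [ 0.6645 -0.1507] sd [ 0.6653 -0.1519]
screw n [ 0.4537 -0.2922  0.062 ] 0.002 sc [ 0.4526 -0.2937] sd [ 0.4536 -0.2906]
screw f [ 0.6208 -0.3101  0.0635] 0.0028 sc [ 0.6191 -0.3128] sd [ 0.6214 -0.3077]
buf top front near [ 0.493  -0.3336  0.066 ] 0.0022 sc [ 0.4985 -0.3295] sd [ 0.4919 -0.3368]
buf top front far [ 0.5774 -0.3396  0.0546] 0.0016 sc [ 0.5914 -0.3303] sd [ 0.5717 -0.3462]
scene near 228 (array([ 0.4537, -0.2962], dtype=float32), 83.65)
scene far 276 (array([ 0.6258, -0.2704], dtype=float32), 83.54)
scene yellow near 124 (array([ 0.4333, -0.1019], dtype=float32), 82.42) -0.07146941298336557
scene yellow far 940 (array([ 0.6686, -0.2443], dtype=float32), 83.75) -0.09877385804055536
scene buf 21 (array([ 0.531 , -0.3441], dtype=float32), -7.58) [ 0.49771901 -0.35206846  0.07014464] [ 0.56688617 -0.33918664  0.07610234]
side near 429 (array([ 0.4542, -0.2745], dtype=float32), 84.03)
side far 386 (array([ 0.6233, -0.273 ], dtype=float32), 82.91)
side yellow near 1718 (array([ 0.4163, -0.2501], dtype=float32), 83.81) -0.06856142443153368
side yellow far 1288 (array([ 0.6654, -0.2699], dtype=float32), 83.71) -0.0948647205917621
side buf 243 (array([ 0.5156, -0.3416], dtype=float32), -4.41) [ 0.2683324  -0.63628249  0.06747318] [ 0.57057416 -0.33447121  0.97596362]
```

Checks on the measurements:
- **Handle:** the triangulated bar top is at 0.121, which matches 115 + 6 mm.
- **Caddy:** its rim size agrees with the text, and its yaw is about -90.9°.
- **Dock:** its yaw is about -96.35° and its origin about (0.5427, -0.252).
- **Centreline:** four estimates agree within about 2 mm.

Now I'll compute the approach.

```bash
cat >> h.py <<'E'
from scipy.spatial.transform import Rotation as Ro
def go(tgt,yawy):
    """tool down, tool y axis at angle yawy (deg); print normalised dp, turn from present pose"""
    s=arm.state();w,x,y,z=s['orientation'];R=Ro.from_quat([x,y,z,w])
    a=np.radians(yawy);Y=np.array([np.cos(a),np.sin(a),0]);Z=np.array([0,0,-1.]);T=Ro.from_matrix(np.c_[np.cross(Y,Z),Y,Z])
    dp=R.inv().apply(np.array(tgt)-s['tcp_pos'])/.5; tu=(R.inv()*T).as_rotvec()/(np.pi/2)
    print('dp',dp.round(4).tolist(),'turn',tu.round(4).tolist())
def st():
    s=arm.state();w,x,y,z=s['orientation'];R=Ro.from_quat([x,y,z,w]).as_matrix()
    print('t',round(s['time_s'],2),'p',s['tcp_pos'].round(4),'yawy',np.degrees(np.arctan2(R[1,1],R[0,1])).round(2),'Zax',R[:,2].round(4),'F',s['ft_force'].round(2),'g',round(s['grip_width'],4),'q6',s['joint_positions'][5].round(2))
E
python3 - <<'E'
from h import *
st();go([.572,.382,.24],89.1)
c=camera_params('scene');P=cloud(c,np.load('pics/scene0_d.npy'))
im=cv2.imread('pics/scene0.png');h=cv2.cvtColor(im,cv2.COLOR_BGR2HSV)
m=(P[...,2]>.05)&(P[...,2]<.065)&(P[...,1]>.2)&(P[...,1]<.45)&(P[...,0]>.64)&(P[...,0]<.8)
print(P[m].min(0),P[m].max(0))
E
```

```text
t 0.1 p [0.2408 0.494  0.2415] yawy 64.0 Zax [-0.001  -0.0014 -1.    ] F [0.45 0.25 0.06] g 0.0856 q6 -0.2
dp [-0.6935, 0.0891, 0.0027] turn [-0.001, -0.0004, -0.2789]
[0.64005528 0.23505283 0.05008203] [0.77257279 0.35680855 0.06472902]
```

{"method": "drive_tool", "body": {
  "dp": [
    [-0.03, 0.004, 0],
    [-0.09, 0.012, 0],
    [-0.17, 0.022, 0],
    [-0.25, 0.032, 0],
    [-0.33, 0.042, 0],
    [-0.41, 0.053, 0],
    [-0.49, 0.063, 0],
    [-0.57, 0.073, 0],
    [-0.64, 0.082, 0],
    [-0.68, 0.087, 0.002]
  ],
  "turn": [
    [0, 0, -0.03],
    [0, 0, -0.06],
    [0, 0, -0.1],
    [0, 0, -0.14],
    [0, 0, -0.18],
    [0, 0, -0.22],
    [0, 0, -0.25],
    [0, 0, -0.27],
    [0, 0, -0.279],
    [0, 0, -0.279]
  ],
  "hand": [0.5, 0.5, 0.5, 0.5, 0.5, 0.5, 0.5, 0.5, 0.5, 0.5],
  "newtons": 40
}}

```text
time_s: 0.93
tcp_pos: [0.5692, 0.3816, 0.2393]
orientation: [-0.0, 0.009, 1.0, -0.001]
ft_force: [-0.2, -0.6, 0.1]
grip_width: 0.0427
```

```bash
python3 - <<'E'
from h import *
st();go([.572,.382,.24],89.1);snap('wrist','w1')
E
```

```text
t 0.93 p [0.5692 0.3816 0.2393] yawy 88.99 Zax [-6.0e-04 -2.4e-03 -1.0e+00] F [-0.18 -0.57  0.06] g 0.0427 q6 -1.12
dp [-0.0056, 0.0009, -0.0014] turn [-0.0015, -0.0004, -0.0012]
```

View pics/w1.png

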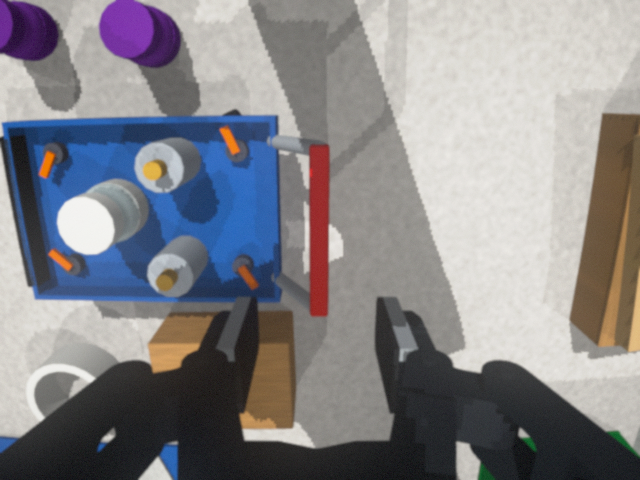

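The wrist view shows the handle bar from (319,146) to (319,315), square to the jaws, with the fingers either side of it. The four castor pointers are clear. I'll use this second view as a check on the handle.

```bash
cat >> h.py <<'E'
def wcam():
    s=arm.state();w,x,y,z=s['orientation'];R=Ro.from_quat([x,y,z,w]).as_matrix()
    c=camera_params('wrist');H=c['hand_eye'];Rwc=R@H[:3,:3];t=R@H[:3,3]+s['tcp_pos']
    c['R']=Rwc.T;c['t']=-Rwc.T@t;return c
E
python3 - <<'E'
from h import *
c=wcam()
im=cv2.imread('pics/w1.png');h=cv2.cvtColor(im,cv2.COLOR_BGR2HSV)
m=((h[...,0]<6)|(h[...,0]>174))&(h[...,1]>150); m[340:]=0
P=cloud(c,np.load('pics/w1_d.npy'))
v,u=np.nonzero(m&(P[...,2]>.1)); print(u.min(),u.max(),v.min(),v.max(),np.median(P[m],0))
r=cv2.minAreaRect(np.float32(np.c_[u,v])); print(plane(c,[r[0]],.121),r)
box=plane(c,cv2.boxPoints(r),.121);print(box.round(4))
rim=plane(c,[(5,123),(277,117),(281,299),(37,298)],.068);print(rim.round(4),rim.mean(0))
jar=plane(c,[(86,223)],.108);print('jar',jar)
E
```

```text
310 328 146 315 [0.56883246 0.38159271 0.11979439]
[[0.57062151 0.38181887 0.121     ]] ((319.0, 230.5), (169.0, 18.0), 90.0)
[[0.5203 0.3776 0.121 ]
 [0.5205 0.3878 0.121 ]
 [0.6273 0.3866 0.121 ]
 [0.6271 0.375  0.121 ]]
[[0.501  0.1567 0.068 ]
 [0.5051 0.3545 0.068 ]
 [0.6406 0.3514 0.068 ]
 [0.6386 0.1533 0.068 ]] [0.57130927 0.25396004 0.068     ]
jar [[0.56650141 0.23057137 0.108     ]]
```

{"method": "drive_tool", "body": {
  "dp": [
    [-0.002, 0, 0.05],
    [-0.004, 0.001, 0.1],
    [-0.004, 0.001, 0.15],
    [-0.004, 0.001, 0.2],
    [-0.004, 0.001, 0.235],
    [-0.004, 0.001, 0.255],
    [-0.004, 0.001, 0.264],
    [-0.004, 0.001, 0.264]
  ],
  "turn": [
    [-0.0015, 0, -0.001],
    [-0.0015, 0, -0.001],
    [-0.0015, 0, -0.001],
    [-0.0015, 0, -0.001],
    [-0.0015, 0, -0.001],
    [-0.0015, 0, -0.001],
    [-0.0015, 0, -0.001],
    [-0.0015, 0, -0.001]
  ],
  "hand": [0.5, 0.5, 0.5, 0.5, 0.5, 0.5, 0.5, 0.5]
}}

```text
time_s: 1.65
tcp_pos: [0.5729, 0.3802, 0.1055]
orientation: [-0.001, 0.009, 1.0, -0.001]
ft_force: [-0.1, -0.9, 1.0]
grip_width: 0.0426
```

```bash
python3 - <<'E'
from h import *
st();go([.571,.3818,.107],89.1);snap('wrist','w2')
E
```

```text
t 1.65 p [0.5729 0.3802 0.1055] yawy 88.94 Zax [-0.0014 -0.0017 -1.    ] F [-0.07 -0.89  1.02] g 0.0426 q6 -1.13
dp [0.0038, 0.0031, -0.0031] turn [-0.0011, -0.0009, -0.0017]
```

View pics/w2.png

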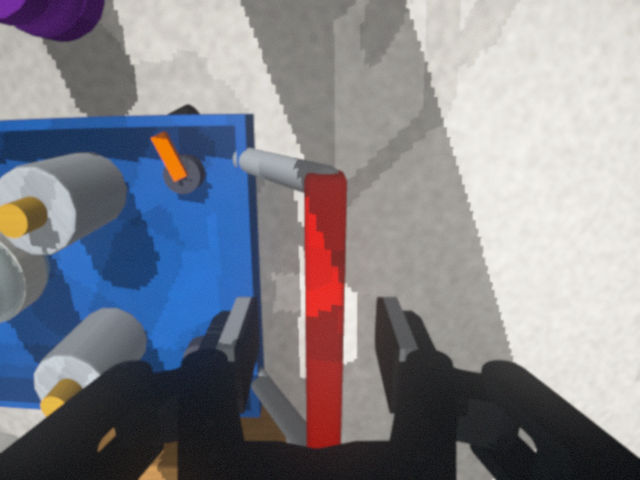

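The bar at x≈325 px sits slightly to the +y side of the finger midpoint at 313 px, so I'll correct by 1.5 mm and then close.

{"method": "drive_tool", "body": {
  "dp": [
    [0.004, 0.003, -0.003],
    [0.004, 0.004, -0.003],
    [0.004, 0.004, -0.003],
    [0.004, 0.004, -0.003],
    [0.004, 0.004, -0.003],
    [0.004, 0.004, -0.003],
    [0.004, 0.004, -0.003],
    [0.004, 0.004, -0.003],
    [0.004, 0.004, -0.003],
    [0.004, 0.004, -0.003]
  ],
  "turn": [
    [-0.001, -0.001, -0.002],
    [-0.001, -0.001, -0.002],
    [-0.001, -0.001, -0.002],
    [-0.001, -0.001, -0.002],
    [-0.001, -0.001, -0.002],
    [-0.001, -0.001, -0.002],
    [-0.001, -0.001, -0.002],
    [-0.001, -0.001, -0.002],
    [-0.001, -0.001, -0.002],
    [-0.001, -0.001, -0.002]
  ],
  "hand": [0.5, 0.5, 0.6, 0.7, 0.8, 0.9, 1, 1, 1, 1],
  "newtons": 40
}}

```text
time_s: 2.53
tcp_pos: [0.5718, 0.3827, 0.1087]
orientation: [0.001, 0.008, 1.0, 0.001]
ft_force: [-0.1, -0.8, 4.4]
grip_width: 0.0112
```

```bash
python3 - <<'E'
from h import *
st();go([.569,.272,.107],89.1)
E
```

```text
t 2.53 p [0.5718 0.3827 0.1087] yawy 89.13 Zax [ 0.0027  0.0011 -1.    ] F [-0.1  -0.79  4.43] g 0.0112 q6 -1.13
dp [0.0022, -0.2214, 0.0032] turn [0.0007, 0.0017, 0.0003]
```

{"method": "drive_tool", "body": {
  "dp": [
    [0, -0.004, 0],
    [0, -0.012, 0],
    [0, -0.022, 0],
    [0, -0.034, 0],
    [0, -0.048, 0],
    [0, -0.064, 0],
    [0, -0.08, 0],
    [0, -0.096, 0],
    [0, -0.108, 0],
    [0, -0.116, 0]
  ],
  "turn": [
    [0.001, 0.002, 0],
    [0.001, 0.002, 0],
    [0.001, 0.002, 0],
    [0.001, 0.002, 0],
    [0.001, 0.002, 0],
    [0.001, 0.002, 0],
    [0.001, 0.002, 0],
    [0.001, 0.002, 0],
    [0.001, 0.002, 0],
    [0.001, 0.002, 0]
  ],
  "hand": [1, 1, 1, 1, 1, 1, 1, 1, 1, 1]
}}

```text
time_s: 3.37
tcp_pos: [0.571, 0.3233, 0.1088]
orientation: [-0.0, 0.008, 1.0, -0.0]
ft_force: [-0.2, 1.6, 3.4]
grip_width: 0.0113
```

```bash
python3 - <<'E'
from h import *
st();go([.568,.262,.108],89.1);snap('scene','s2');snap('wrist','w3')
s=cv2.imread('pics/s2.png');cv2.imwrite('pics/s2c.png',cv2.resize(s[200:340,290:490],None,fx=4,fy=4,interpolation=cv2.INTER_CUBIC))
E
```

```text
t 3.37 p [0.571  0.3233 0.1088] yawy 89.08 Zax [-5.e-04 -9.e-04 -1.e+00] F [-0.18  1.63  3.43] g 0.0113 q6 -1.21
dp [0.0041, -0.1227, 0.0016] turn [-0.0006, -0.0003, -0.0003]
```

View pics/s2c.png

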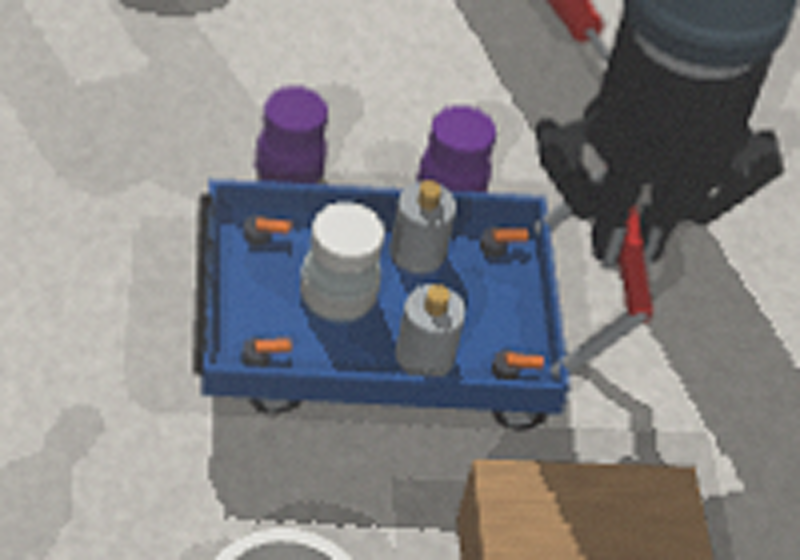

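View pics/w3.png

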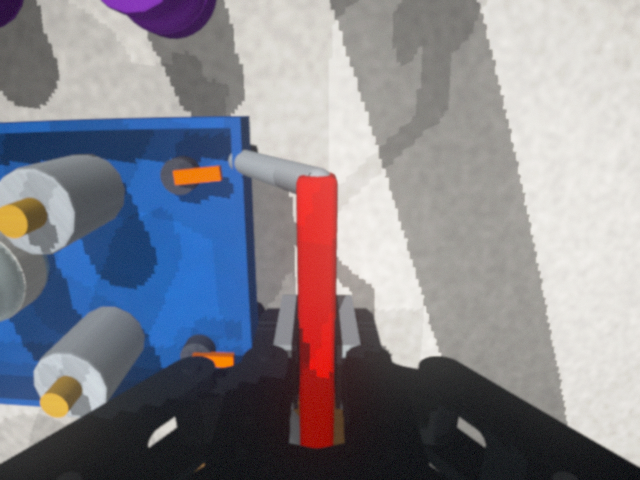

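All four pointers now trail nearly straight, at crop positions (270,227), (270,347), (510,235) and (525,362). The jar is standing. I'll carry on straight for another 55 mm.

{"method": "drive_tool", "body": {
  "dp": [
    [0, -0.004, 0],
    [0, -0.012, 0],
    [0, -0.022, 0],
    [0, -0.034, 0],
    [0, -0.048, 0],
    [0, -0.064, 0],
    [0, -0.08, 0],
    [0, -0.094, 0],
    [0, -0.104, 0],
    [0, -0.11, 0]
  ],
  "turn": [
    [0, 0, 0],
    [0, 0, 0],
    [0, 0, 0],
    [0, 0, 0],
    [0, 0, 0],
    [0, 0, 0],
    [0, 0, 0],
    [0, 0, 0],
    [0, 0, 0],
    [0, 0, 0]
  ],
  "hand": [1, 1, 1, 1, 1, 1, 1, 1, 1, 1]
}}

```text
time_s: 4.3
tcp_pos: [0.5702, 0.2671, 0.1088]
orientation: [-0.0, 0.009, 1.0, -0.001]
ft_force: [0.7, 0.9, 4.2]
grip_width: 0.0115
```

```bash
python3 - <<'E'
from h import *
st();go([.5812,.0939,.108],83.65)
E
```

```text
t 4.3 p [0.5702 0.2671 0.1088] yawy 89.01 Zax [-9.0e-04 -1.8e-03 -1.0e+00] F [0.66 0.93 4.18] g 0.0115 q6 -1.29
dp [-0.028, -0.346, 0.0021] turn [-0.0012, -0.0005, 0.0596]
```

{"method": "drive_tool", "body": {
  "dp": [
    [0, -0.004, 0],
    [-0.001, -0.012, 0],
    [-0.002, -0.024, 0],
    [-0.003, -0.04, 0],
    [-0.005, -0.058, 0],
    [-0.006, -0.078, 0],
    [-0.008, -0.098, 0],
    [-0.01, -0.118, 0],
    [-0.011, -0.138, 0],
    [-0.013, -0.158, 0]
  ],
  "turn": [
    [0, 0, 0.001],
    [0, 0, 0.002],
    [0, 0, 0.004],
    [0, 0, 0.007],
    [0, 0, 0.01],
    [0, 0, 0.0135],
    [0, 0, 0.017],
    [0, 0, 0.0205],
    [0, 0, 0.024],
    [0, 0, 0.027]
  ],
  "hand": [1, 1, 1, 1, 1, 1, 1, 1, 1, 1]
}}

```text
time_s: 5.13
tcp_pos: [0.5751, 0.1867, 0.1087]
orientation: [-0.001, 0.03, 1.0, -0.001]
ft_force: [-0.5, 1.6, 2.5]
grip_width: 0.011
```

```bash
python3 - <<'E'
from h import *
st();go([.5812,.0939,.108],83.65)
E
```

```text
t 5.13 p [0.5751 0.1867 0.1087] yawy 86.53 Zax [-0.0014 -0.0019 -1.    ] F [-0.52  1.63  2.54] g 0.011 q6 -1.38
dp [-0.0233, -0.1846, 0.0018] turn [-0.0013, -0.0008, 0.032]
```

{"method": "drive_tool", "body": {
  "dp": [
    [-0.001, -0.008, 0],
    [-0.003, -0.022, 0],
    [-0.005, -0.038, 0],
    [-0.007, -0.056, 0],
    [-0.01, -0.076, 0],
    [-0.012, -0.096, 0],
    [-0.015, -0.116, 0],
    [-0.017, -0.134, 0],
    [-0.019, -0.148, 0],
    [-0.02, -0.158, 0]
  ],
  "turn": [
    [-0.001, 0, 0.001],
    [-0.001, 0, 0.004],
    [-0.001, 0, 0.007],
    [-0.001, 0, 0.01],
    [-0.001, 0, 0.013],
    [-0.001, 0, 0.017],
    [-0.001, 0, 0.021],
    [-0.001, 0, 0.026],
    [-0.001, 0, 0.03],
    [-0.001, 0, 0.032]
  ],
  "hand": [1, 1, 1, 1, 1, 1, 1, 1, 1, 1]
}}

```text
time_s: 5.97
tcp_pos: [0.5806, 0.106, 0.1088]
orientation: [-0.001, 0.056, 0.998, -0.0]
ft_force: [0.5, 0.9, 1.2]
grip_width: 0.0113
```

```bash
python3 - <<'E'
from h import *
st();go([.5812,.0939,.108],83.65)
snap('scene','s3');snap('side','d3')
s=cv2.imread('pics/s3.png');cv2.imwrite('pics/s3c.png',cv2.resize(s[200:350,90:430],None,fx=2.35,fy=2.35,interpolation=cv2.INTER_CUBIC))
s=cv2.imread('pics/d3.png');cv2.imwrite('pics/d3c.png',cv2.resize(s[150:480,240:520],None,fx=1.8,fy=1.8,interpolation=cv2.INTER_CUBIC))
E
```

```text
t 5.97 p [0.5806 0.106  0.1088] yawy 83.59 Zax [-1.1e-03 -6.0e-04 -1.0e+00] F [0.48 0.86 1.25] g 0.0113 q6 -1.47
dp [-0.004, -0.024, 0.0017] turn [-0.0005, -0.0007, -0.0007]
```

View pics/s3c.png

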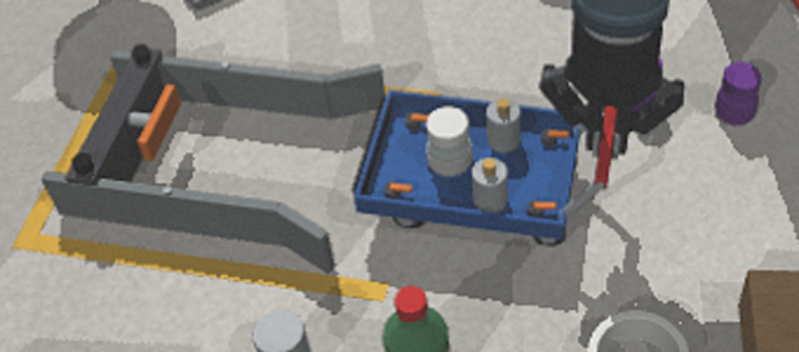

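View pics/d3c.png

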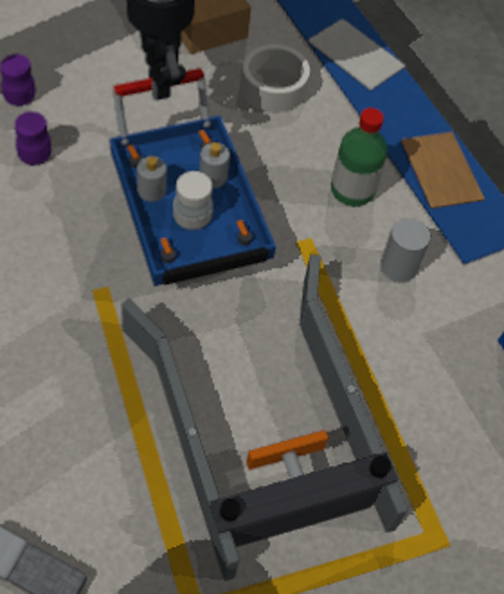

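Both views show the caddy at the dock mouth, roughly aligned, with the jar standing. I'll measure the caddy's rim corners against the dock axis.

```bash
python3 - <<'E'
from h import *
O=np.array([.5427,-.252]);d=np.array([-.1106,-.9939]);n=np.array([.9939,-.1106])
for nm,c in [('s3',camera_params('scene')),('d3',camera_params('side'))]:
    im=cv2.imread(f'pics/{nm}.png');h=cv2.cvtColor(im,cv2.COLOR_BGR2HSV);H,S,V=[h[...,i].astype(int) for i in range(3)]
    P=cloud(c,np.load(f'pics/{nm}_d.npy'));z=P[...,2]-(.002 if nm=='d3' else 0)
    m=(H>=100)&(H<125)&(S>100)&(abs(z-.068)<.005)&(P[...,1]>-.2)&(P[...,1]<.15)&(P[...,0]<.7)&(P[...,0]>.45)
    p=P[m][:,:2].astype(np.float32);r=cv2.minAreaRect(p);b=cv2.boxPoints(r)-O;print(nm,r,'\n dock xy of corners',np.c_[b@d,b@n].round(4).tolist())
s=arm.state()['tcp_pos'][:2]-O;print('tcp dock',s@d,s@n)
f=lambda u,v:(90+(u+.5)/2.35-.5,200+(v+.5)/2.35-.5)
g=lambda u,v:(240+(u+.5)/1.8-.5,150+(v+.5)/1.8-.5)
for nm,a,b in [('FR',(391,93),(157,270)),('FL',(358,197),(271,246)),('RR',(583,110),(112,138)),('RL',(565,222),(218,121))]:
    p,e=tri(camera_params('scene'),f(*a),camera_params('side'),g(*b));q=p[:2]-O;print(nm,p.round(4),round(e,4),'dock',(q@d).round(4),(q@n).round(4))
E
```

```text
s3 ((0.5663707852363586, -0.024809442460536957), (0.2013966590166092, 0.14259794354438782), 83.31391143798828) 
 dock xy of corners [[-0.1281, -0.0735], [-0.1273, 0.0691], [-0.3287, 0.0703], [-0.3295, -0.0723]]
d3 ((0.5644460320472717, -0.02273043990135193), (0.20296117663383484, 0.14134962856769562), 83.66699981689453) 
 dock xy of corners [[-0.1288, -0.0744], [-0.1288, 0.067], [-0.3318, 0.0669], [-0.3317, -0.0745]]
tcp dock -0.3599565226774834 -0.001946383001325275
FR [ 0.4905 -0.1109  0.0696] 0.0029 dock -0.1344 -0.0675
FL [ 0.6208 -0.1261  0.0654] 0.0024 dock -0.1338 0.0637
RR [0.5086 0.083  0.0724] 0.0027 dock -0.3292 -0.0709
RL [0.6412 0.0677 0.0637] 0.004 dock -0.3286 0.0626
```

The caddy sits about 2 mm to the -n side with its yaw within 0.3°. I'll shift 2 mm in the entry and go in straight.

{"method": "drive_tool", "body": {
  "dp": [
    [0, -0.004, 0],
    [-0.001, -0.012, 0],
    [-0.002, -0.024, 0],
    [-0.003, -0.04, 0],
    [-0.004, -0.058, 0],
    [-0.004, -0.076, 0],
    [-0.004, -0.094, 0],
    [-0.004, -0.112, 0],
    [-0.004, -0.13, 0],
    [-0.004, -0.148, 0]
  ],
  "turn": [
    [-0.0005, -0.0007, 0],
    [-0.0005, -0.0007, 0],
    [-0.0005, -0.0007, 0],
    [-0.0005, -0.0007, 0],
    [-0.0005, -0.0007, 0],
    [-0.0005, -0.0007, 0],
    [-0.0005, -0.0007, 0],
    [-0.0005, -0.0007, 0],
    [-0.0005, -0.0007, 0],
    [-0.0005, -0.0007, 0]
  ],
  "hand": [1, 1, 1, 1, 1, 1, 1, 1, 1, 1]
}}

```text
time_s: 6.9
tcp_pos: [0.5742, 0.0311, 0.1089]
orientation: [0.0, 0.056, 0.998, -0.0]
ft_force: [0.7, 1.9, 1.1]
grip_width: 0.011
```

```bash
cat >> h.py <<'E'
O=np.array([.5427,-.252]);d=np.array([-.1106,-.9939]);n=np.array([.9939,-.1106])
def dk():
    s=arm.state();p=s['tcp_pos'][:2]-O;F=s['ft_force'][:2];print('dock tcp',(p@d).round(4),(p@n).round(4),'F along',(F@d).round(2),'lat',(F@n).round(2),'Fz',s['ft_force'][2].round(2))
def dgo(x,y=0,z=.108,yaw=83.65): p=O+x*d+y*n; go([p[0],p[1],z],yaw)
E
python3 - <<'E'
from h import *
st();dk();dgo(-.19)
E
```

```text
t 6.9 p [0.5742 0.0311 0.1089] yawy 83.57 Zax [ 0.e+00 -4.e-04 -1.e+00] F [0.73 1.89 1.08] g 0.011 q6 -1.6
dock tcp -0.2848 -0.0 F along -1.96 lat 0.51 Fz 1.08
dp [-0.0003, -0.1897, 0.0018] turn [-0.0003, 0.0001, -0.0009]
```

{"method": "drive_tool", "body": {
  "dp": [
    [0, -0.012, 0],
    [0, -0.026, 0],
    [0, -0.044, 0],
    [0, -0.062, 0],
    [0, -0.08, 0],
    [0, -0.098, 0],
    [0, -0.114, 0],
    [0, -0.128, 0],
    [0, -0.138, 0],
    [0, -0.144, 0]
  ],
  "turn": [
    [0, 0, 0],
    [0, 0, 0],
    [0, 0, 0],
    [0, 0, 0],
    [0, 0, 0],
    [0, 0, 0],
    [0, 0, 0],
    [0, 0, 0],
    [0, 0, 0],
    [0, 0, 0]
  ],
  "hand": [1, 1, 1, 1, 1, 1, 1, 1, 1, 1]
}}

```text
time_s: 7.73
tcp_pos: [0.5659, -0.0413, 0.1088]
orientation: [-0.0, 0.056, 0.998, -0.0]
ft_force: [0.9, 0.7, 0.7]
grip_width: 0.0112
```

```bash
python3 - <<'E'
from h import *
st();dk()
snap('scene','s4');snap('side','d4')
s=cv2.imread('pics/s4.png');cv2.imwrite('pics/s4c.png',cv2.resize(s[200:340,90:290],None,fx=4,fy=4,interpolation=cv2.INTER_CUBIC))
s=cv2.imread('pics/d4.png');cv2.imwrite('pics/d4c.png',cv2.resize(s[240:480,270:500],None,fx=2.5,fy=2.5,interpolation=cv2.INTER_CUBIC))
E
```

```text
t 7.73 p [ 0.5659 -0.0413  0.1088] yawy 83.54 Zax [-3.e-04 -6.e-04 -1.e+00] F [0.93 0.71 0.71] g 0.0112 q6 -1.73
dock tcp -0.2119 -0.0002 F along -0.8 lat 0.84 Fz 0.71
```

View pics/s4c.png

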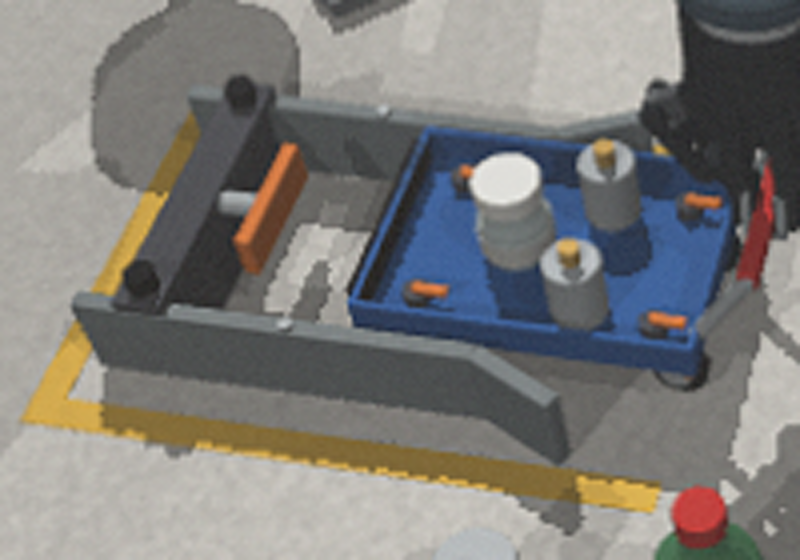

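View pics/d4c.png

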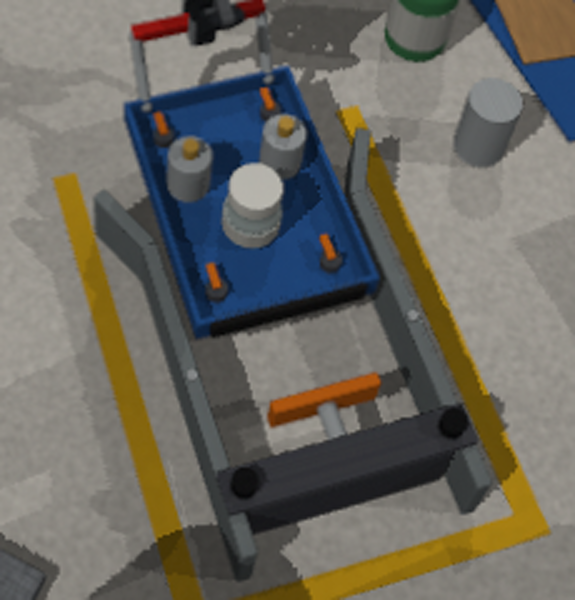

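The caddy is between the rails with the pointers straight and the buffer untouched. It looks slightly nearer the near rail, so I'll measure the lateral gap.

```bash
python3 - <<'E'
from h import *
for nm,c in [('s4',camera_params('scene')),('d4',camera_params('side'))]:
    im=cv2.imread(f'pics/{nm}.png');h=cv2.cvtColor(im,cv2.COLOR_BGR2HSV);H,S,V=[h[...,i].astype(int) for i in range(3)]
    P=cloud(c,np.load(f'pics/{nm}_d.npy'));zz=P[...,2]-(.002 if nm=='d4' else 0)
    m=(H>=100)&(H<125)&(S>100)&(abs(zz-.068)<.004)&(P[...,1]>-.35)&(P[...,1]<.05)&(P[...,0]<.7)&(P[...,0]>.43)
    b=P[m][:,:2]-O;x=b@d;y=b@n
    for a in np.arange(-.26,-.05,.04):
        k=(x>a)&(x<a+.04); print(nm,'rim x',round(a+.02,3),'lat',np.percentile(y[k],[2,98]).round(4), k.sum())
    m=(S<70)&(abs(zz-.0605)<.0025)&(P[...,1]<-.17)&(P[...,1]>-.35)&(P[...,0]>.42)&(P[...,0]<.68)
    b=P[m][:,:2]-O;x=b@d;y=b@n
    for nmn,k in [('near',y<-.06),('far',y>.06)]:
        k&=(x>-.05)&(x<.09)
        print(nm,'rail',nmn,np.percentile(y[k],[3,50,97]).round(4),k.sum())
E
```

```text
Traceback (most recent call last):
IndexError: index -1 is out of bounds for axis 0 with size 0
```

```bash
python3 - <<'E'
from h import *
for nm,c in [('s4',camera_params('scene')),('d4',camera_params('side'))]:
    im=cv2.imread(f'pics/{nm}.png');h=cv2.cvtColor(im,cv2.COLOR_BGR2HSV);H,S,V=[h[...,i].astype(int) for i in range(3)]
    P=cloud(c,np.load(f'pics/{nm}_d.npy'));zz=P[...,2]-(.002 if nm=='d4' else 0)
    m=(H>=100)&(H<125)&(S>100)&(abs(zz-.068)<.004)&(P[...,1]>-.35)&(P[...,1]<.05)&(P[...,0]<.7)&(P[...,0]>.43)
    r=cv2.minAreaRect(P[m][:,:2].astype(np.float32));bb=cv2.boxPoints(r)-O;print(nm,r[2],np.c_[bb@d,bb@n].round(4).tolist())
    b=P[m][:,:2]-O;x=b@d;y=b@n
    for a in np.arange(-.2,.04,.04):
        k=(x>a)&(x<a+.04); 
        if k.sum()>5: print(nm,'rim x',round(a+.02,3),'lat',np.percentile(y[k],[2,98]).round(4), k.sum())
    m=(S<70)&(abs(zz-.0605)<.0025)&(P[...,1]<-.17)&(P[...,1]>-.35)&(P[...,0]>.42)&(P[...,0]<.68)
    b=P[m][:,:2]-O;x=b@d;y=b@n
    for nmn,k in [('near',y<-.076),('far',y>.076)]:
        k&=(x>0.02)&(x<.11)
        if k.sum()>5:print(nm,'rail',nmn,np.percentile(y[k],[3,50,97]).round(4),k.sum())
E
```

```text
s4 83.31089782714844 [[0.0194, -0.0724], [0.0203, 0.0706], [-0.181, 0.0717], [-0.1819, -0.0713]]
s4 rim x -0.18 lat [-0.0301  0.07  ] 88
s4 rim x -0.14 lat [-0.0699  0.0703] 60
s4 rim x -0.1 lat [-0.07    0.0701] 48
s4 rim x -0.06 lat [-0.0704  0.0704] 77
s4 rim x -0.02 lat [-0.0702  0.0698] 77
s4 rim x 0.02 lat [-0.0706  0.0688] 111
s4 rail near [-0.0895 -0.0839 -0.078 ] 109
s4 rail far [0.0787 0.0849 0.0905] 112
d4 83.74002838134766 [[0.0227, -0.0724], [0.0225, 0.0695], [-0.1836, 0.0692], [-0.1834, -0.0728]]
d4 rim x -0.18 lat [-0.0717  0.0667] 148
d4 rim x -0.14 lat [-0.0721  0.0677] 81
d4 rim x -0.1 lat [-0.0723  0.0682] 87
d4 rim x -0.06 lat [-0.0722  0.0682] 92
d4 rim x -0.02 lat [-0.0721  0.0691] 92
d4 rim x 0.02 lat [-0.0716  0.0684] 202
d4 rail near [-0.0906 -0.0852 -0.0797] 247
d4 rail far [0.0765 0.0821 0.0878] 178
```

The caddy is centred within about 0.5 mm in both views, and its nose face is at dock x≈0.024. The buffer face is at about 0.085. I'll advance 45 mm and then creep.

{"method": "drive_tool", "body": {
  "dp": [
    [0, -0.004, 0],
    [0, -0.01, 0],
    [0, -0.02, 0],
    [0, -0.032, 0],
    [0, -0.044, 0],
    [0, -0.056, 0],
    [0, -0.068, 0],
    [0, -0.078, 0],
    [0, -0.086, 0],
    [0, -0.09, 0]
  ],
  "turn": [
    [0, 0, 0],
    [0, 0, 0],
    [0, 0, 0],
    [0, 0, 0],
    [0, 0, 0],
    [0, 0, 0],
    [0, 0, 0],
    [0, 0, 0],
    [0, 0, 0],
    [0, 0, 0]
  ],
  "hand": [1, 1, 1, 1, 1, 1, 1, 1, 1, 1]
}}

```text
time_s: 8.67
tcp_pos: [0.5608, -0.0868, 0.1088]
orientation: [-0.0, 0.057, 0.998, -0.001]
ft_force: [-0.1, 0.6, 2.0]
grip_width: 0.0114
```

```bash
python3 - <<'E'
from h import *
st();dk();dgo(-.15)
E
```

```text
t 8.67 p [ 0.5608 -0.0868  0.1088] yawy 83.5 Zax [-4.e-04 -1.e-03 -1.e+00] F [-0.1   0.63  2.03] g 0.0114 q6 -1.81
dock tcp -0.1662 -0.0003 F along -0.61 lat -0.17 Fz 2.03
dp [-0.0007, -0.0324, 0.0017] turn [-0.0007, -0.0002, -0.0017]
```

{"method": "drive_tool", "body": {
  "dp": [
    [0, -0.003, 0],
    [0, -0.006, 0],
    [0, -0.009, 0],
    [0, -0.012, 0],
    [0, -0.015, 0],
    [0, -0.018, 0],
    [0, -0.021, 0],
    [0, -0.024, 0],
    [0, -0.027, 0],
    [0, -0.03, 0]
  ],
  "turn": [
    [0, 0, -0.001],
    [0, 0, -0.001],
    [0, 0, -0.001],
    [0, 0, -0.001],
    [0, 0, -0.001],
    [0, 0, -0.001],
    [0, 0, -0.001],
    [0, 0, -0.001],
    [0, 0, -0.001],
    [0, 0, -0.001]
  ],
  "hand": [1, 1, 1, 1, 1, 1, 1, 1, 1, 1]
}}

```text
time_s: 9.5
tcp_pos: [0.559, -0.1017, 0.1088]
orientation: [-0.0, 0.056, 0.998, -0.0]
ft_force: [-0.3, 0.7, 1.7]
grip_width: 0.0114
```

```bash
python3 - <<'E'
from h import *
st();dk()
E
```

```text
t 9.5 p [ 0.559  -0.1017  0.1088] yawy 83.59 Zax [-5.e-04 -1.e-03 -1.e+00] F [-0.28  0.73  1.72] g 0.0114 q6 -1.83
dock tcp -0.1511 -0.0004 F along -0.69 lat -0.36 Fz 1.72
```

{"method": "drive_tool", "body": {
  "dp": [
    [0, -0.002, 0],
    [0, -0.004, 0],
    [0, -0.006, 0],
    [0, -0.008, 0],
    [0, -0.01, 0],
    [0, -0.012, 0],
    [0, -0.014, 0],
    [0, -0.016, 0]
  ],
  "turn": [
    [0, 0, 0],
    [0, 0, 0],
    [0, 0, 0],
    [0, 0, 0],
    [0, 0, 0],
    [0, 0, 0],
    [0, 0, 0],
    [0, 0, 0]
  ],
  "hand": [1, 1, 1, 1, 1, 1, 1, 1]
}}

```text
time_s: 10.17
tcp_pos: [0.5581, -0.1084, 0.1088]
orientation: [-0.0, 0.056, 0.998, 0.001]
ft_force: [0.2, 5.2, 3.0]
grip_width: 0.0113
```

```bash
python3 - <<'E'
from h import *
st();dk()
E
```

```text
t 10.17 p [ 0.5581 -0.1084  0.1088] yawy 83.6 Zax [-7.0e-04  1.1e-03 -1.0e+00] F [0.19 5.17 3.01] g 0.0113 q6 -1.85
dock tcp -0.1444 -0.0006 F along -5.16 lat -0.38 Fz 3.01
```

Contact made at about 5 N. I'll keep creeping.

{"method": "drive_tool", "body": {
  "dp": [
    [0, -0.003, 0],
    [0, -0.005, 0],
    [0, -0.007, 0],
    [0, -0.009, 0],
    [0, -0.011, 0],
    [0, -0.013, 0]
  ],
  "turn": [
    [0, 0, 0],
    [0, 0, 0],
    [0, 0, 0],
    [0, 0, 0],
    [0, 0, 0],
    [0, 0, 0]
  ],
  "hand": [1, 1, 1, 1, 1, 1]
}}

```text
time_s: 10.67
tcp_pos: [0.5572, -0.1135, 0.1088]
orientation: [-0.001, 0.056, 0.998, 0.002]
ft_force: [0.1, 5.7, 2.8]
grip_width: 0.011
```

```bash
python3 - <<'E'
from h import *
st();dk()
E
```

```text
t 10.67 p [ 0.5572 -0.1135  0.1088] yawy 83.62 Zax [-9.0e-04  3.1e-03 -1.0e+00] F [0.08 5.67 2.78] g 0.011 q6 -1.86
dock tcp -0.1392 -0.0009 F along -5.64 lat -0.55 Fz 2.78
```

{"method": "drive_tool", "body": {
  "dp": [
    [0, -0.003, 0],
    [0, -0.004, 0],
    [0, -0.005, 0],
    [0, -0.006, 0],
    [0, -0.007, 0],
    [0, -0.008, 0]
  ],
  "turn": [
    [0, 0, 0],
    [0, 0, 0],
    [0, 0, 0],
    [0, 0, 0],
    [0, 0, 0],
    [0, 0, 0]
  ],
  "hand": [1, 1, 1, 1, 1, 1]
}}

```text
time_s: 11.17
tcp_pos: [0.5567, -0.1162, 0.1088]
orientation: [-0.001, 0.055, 0.998, 0.002]
ft_force: [-0.3, 5.8, 2.8]
grip_width: 0.0111
```

```bash
python3 - <<'E'
from h import *
st();dk()
E
```

```text
t 11.17 p [ 0.5567 -0.1162  0.1088] yawy 83.64 Zax [-0.0011  0.0051 -1.    ] F [-0.35  5.83  2.8 ] g 0.0111 q6 -1.87
dock tcp -0.1365 -0.0011 F along -5.76 lat -0.99 Fz 2.8
```

{"method": "drive_tool", "body": {
  "dp": [
    [0, -0.003, 0],
    [0, -0.004, 0],
    [0, -0.005, 0],
    [0, -0.006, 0],
    [0, -0.007, 0],
    [0, -0.008, 0]
  ],
  "turn": [
    [0.001, 0, 0],
    [0.001, 0, 0],
    [0.002, 0, 0],
    [0.002, 0, 0],
    [0.002, 0, 0],
    [0.002, 0, 0]
  ],
  "hand": [1, 1, 1, 1, 1, 1]
}}

```text
time_s: 11.67
tcp_pos: [0.5562, -0.1189, 0.1088]
orientation: [-0.001, 0.055, 0.998, 0.002]
ft_force: [1.0, 5.8, 2.9]
grip_width: 0.011
```

```bash
python3 - <<'E'
from h import *
st();dk()
E
```

```text
t 11.67 p [ 0.5562 -0.1189  0.1088] yawy 83.66 Zax [-0.0015  0.0038 -1.    ] F [0.97 5.85 2.89] g 0.011 q6 -1.87
dock tcp -0.1338 -0.0013 F along -5.92 lat 0.31 Fz 2.89
```

{"method": "drive_tool", "body": {
  "dp": [
    [0, -0.003, 0],
    [0, -0.004, 0],
    [0, -0.005, 0],
    [0, -0.006, 0]
  ],
  "turn": [
    [0.001, 0, 0],
    [0.001, 0, 0],
    [0.002, 0, 0],
    [0.002, 0, 0]
  ],
  "hand": [1, 1, 1, 1]
}}

```text
time_s: 12.0
tcp_pos: [0.5559, -0.1205, 0.1089]
orientation: [-0.001, 0.055, 0.998, 0.001]
ft_force: [1.4, 5.4, 2.9]
grip_width: 0.0115
```

```bash
python3 - <<'E'
from h import *
st();dk()
E
```

```text
t 12.0 p [ 0.5559 -0.1205  0.1089] yawy 83.69 Zax [-0.0019  0.0025 -1.    ] F [1.37 5.42 2.91] g 0.0115 q6 -1.87
dock tcp -0.1321 -0.0014 F along -5.54 lat 0.76 Fz 2.91
```

{"method": "drive_tool", "body": {
  "dp": [
    [0, -0.003, 0],
    [0, -0.004, 0],
    [0, -0.005, 0],
    [0, -0.006, 0]
  ],
  "turn": [
    [0.001, 0, 0],
    [0.001, 0, 0],
    [0.001, 0, 0],
    [0.001, 0, 0]
  ],
  "hand": [1, 1, 1, 1]
}}

```text
time_s: 12.33
tcp_pos: [0.5557, -0.1209, 0.1089]
orientation: [-0.001, 0.055, 0.998, 0.003]
ft_force: [1.1, 12.2, 2.8]
grip_width: 0.0112
```

```bash
python3 - <<'E'
from h import *
st();dk()
E
```

```text
t 12.33 p [ 0.5557 -0.1209  0.1089] yawy 83.69 Zax [-0.0019  0.0052 -1.    ] F [ 1.08 12.22  2.83] g 0.0112 q6 -1.88
dock tcp -0.1317 -0.0016 F along -12.27 lat -0.28 Fz 2.83
```

The stop is felt: force jumped to 12.3 N with hardly any motion, after about 16 mm of buffer travel. I'll hold the same target.

{"method": "drive_tool", "body": {
  "dp": [
    [0, -0.005, 0],
    [0, -0.005, 0]
  ],
  "turn": [
    [0.0027, 0, 0],
    [0.0027, 0, 0]
  ],
  "hand": [1, 1]
}}

```text
time_s: 12.5
tcp_pos: [0.5556, -0.1209, 0.1089]
orientation: [-0.001, 0.055, 0.998, 0.002]
ft_force: [1.5, 10.1, 3.2]
grip_width: 0.0111
```

```bash
python3 - <<'E'
from h import *
st();dk()
E
```

```text
t 12.5 p [ 0.5556 -0.1209  0.1089] yawy 83.71 Zax [-0.0019  0.0047 -1.    ] F [ 1.54 10.06  3.23] g 0.0111 q6 -1.88
dock tcp -0.1318 -0.0017 F along -10.17 lat 0.42 Fz 3.23
```

{"method": "drive_tool", "body": {
  "dp": [
    [0, -0.006, 0],
    [0, -0.006, 0],
    [0, -0.006, 0]
  ],
  "turn": [
    [0.0025, 0, 0],
    [0.0025, 0, 0],
    [0.0025, 0, 0]
  ],
  "hand": [1, 1, 1]
}}

```text
time_s: 12.75
tcp_pos: [0.5556, -0.1209, 0.1089]
orientation: [-0.001, 0.055, 0.999, 0.003]
ft_force: [2.2, 11.1, 2.5]
grip_width: 0.011
```

```bash
python3 - <<'E'
from h import *
st();dk()
E
```

```text
t 12.75 p [ 0.5556 -0.1209  0.1089] yawy 83.73 Zax [-0.0017  0.0052 -1.    ] F [ 2.18 11.06  2.48] g 0.011 q6 -1.88
dock tcp -0.1317 -0.0017 F along -11.24 lat 0.94 Fz 2.48
```

{"method": "drive_tool", "body": {
  "dp": [
    [0, -0.0065, 0],
    [0, -0.0065, 0],
    [0, -0.0065, 0],
    [0, -0.0065, 0],
    [0, -0.0065, 0],
    [0, -0.0065, 0],
    [0, -0.0065, 0],
    [0, -0.0065, 0],
    [0, -0.0065, 0]
  ],
  "turn": [
    [0.003, 0, 0],
    [0.003, 0, 0],
    [0.003, 0, 0],
    [0.003, 0, 0],
    [0.003, 0, 0],
    [0.003, 0, 0],
    [0.003, 0, 0],
    [0.003, 0, 0],
    [0.003, 0, 0]
  ],
  "hand": [1, 1, 1, 1, 1, 1, 1, 1, 1]
}}

```text
time_s: 13.5
tcp_pos: [0.5556, -0.1209, 0.1089]
orientation: [-0.001, 0.055, 0.999, 0.003]
ft_force: [2.3, 12.1, 3.6]
grip_width: 0.0111
```

```bash
python3 - <<'E'
from h import *
st();dk()
E
```

```text
t 13.5 p [ 0.5556 -0.1209  0.1089] yawy 83.75 Zax [-0.0016  0.0053 -1.    ] F [ 2.33 12.12  3.57] g 0.0111 q6 -1.88
dock tcp -0.1317 -0.0017 F along -12.3 lat 0.97 Fz 3.57
```

A steady 12.3 N was held for 0.75 s. Now I'll unload and open the fingers.

{"method": "drive_tool", "body": {
  "dp": [
    [0, -0.004, 0],
    [0, -0.002, 0],
    [0, 0, 0],
    [0, 0, 0],
    [0, 0, 0]
  ],
  "turn": [
    [0.001, 0, 0],
    [0, 0, 0],
    [0, 0, 0],
    [0, 0, 0],
    [0, 0, 0]
  ],
  "hand": [1, 1, 1, 1, 1],
  "newtons": 20
}}

```text
time_s: 13.92
tcp_pos: [0.5557, -0.1208, 0.1089]
orientation: [-0.001, 0.055, 0.999, 0.003]
ft_force: [0.9, 3.4, 1.4]
grip_width: 0.0114
```

```bash
python3 - <<'E'
from h import *
st();dk()
E
```

```text
t 13.92 p [ 0.5557 -0.1208  0.1089] yawy 83.75 Zax [-0.0015  0.0055 -1.    ] F [0.9  3.41 1.42] g 0.0114 q6 -1.88
dock tcp -0.1318 -0.0016 F along -3.49 lat 0.52 Fz 1.42
```

{"method": "drive_tool", "body": {
  "dp": [
    [0, 0, 0],
    [0, 0, 0],
    [0, 0, 0],
    [0, 0, 0],
    [0, 0, 0],
    [0, 0, 0],
    [0, 0, 0],
    [0, 0, 0]
  ],
  "turn": [
    [0, 0, 0],
    [0, 0, 0],
    [0, 0, 0],
    [0, 0, 0],
    [0, 0, 0],
    [0, 0, 0],
    [0, 0, 0],
    [0, 0, 0]
  ],
  "hand": [0.9, 0.8, 0.7, 0.6, 0.5, 0.5, 0.5, 0.5]
}}

```text
time_s: 14.58
tcp_pos: [0.5556, -0.1209, 0.1089]
orientation: [-0.001, 0.055, 0.999, 0.003]
ft_force: [0.3, -0.5, -0.8]
grip_width: 0.0428
```

```bash
python3 - <<'E'
from h import *
st();dk();snap('wrist','w5')
E
```

```text
t 14.58 p [ 0.5556 -0.1209  0.1089] yawy 83.75 Zax [-0.0016  0.0054 -1.    ] F [ 0.27 -0.46 -0.78] g 0.0428 q6 -1.88
dock tcp -0.1318 -0.0017 F along 0.42 lat 0.31 Fz -0.78
```

View pics/w5.png

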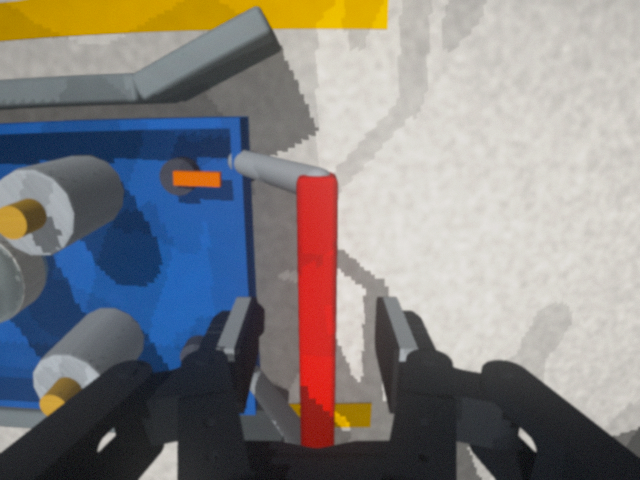

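The fingers are clear on both sides of the bar, which spans x≈298–337 px between fingers at 250 and 377. The rear castor pointer is straight. I'll rise straight up.

{"method": "drive_tool", "body": {
  "dp": [
    [0, 0, -0.02],
    [0, 0, -0.06],
    [0, 0, -0.12],
    [0, 0, -0.18],
    [0, 0, -0.24],
    [0, 0, -0.28],
    [0, 0, -0.3],
    [0, 0, -0.3]
  ],
  "turn": [
    [0, 0, 0],
    [0, 0, 0],
    [0, 0, 0],
    [0, 0, 0],
    [0, 0, 0],
    [0, 0, 0],
    [0, 0, 0],
    [0, 0, 0]
  ],
  "hand": [0.5, 0.5, 0.5, 0.5, 0.5, 0.5, 0.5, 0.5]
}}

```text
time_s: 15.3
tcp_pos: [0.5571, -0.1221, 0.2621]
orientation: [0.002, 0.054, 0.999, 0.002]
ft_force: [0.9, -0.3, 0.0]
grip_width: 0.0425
```

```bash
python3 - <<'E'
from h import *
st();dk();snap('wrist','w6')
for nm,c in [('scene','s6'),('side','d6')]: snap(nm,c)
s=cv2.imread('pics/s6.png');cv2.imwrite('pics/s6c.png',cv2.resize(s[200:350,80:290],None,fx=3.8,fy=3.8,interpolation=cv2.INTER_CUBIC))
s=cv2.imread('pics/d6.png');cv2.imwrite('pics/d6c.png',cv2.resize(s[240:480,270:500],None,fx=2.5,fy=2.5,interpolation=cv2.INTER_CUBIC))
for nm,c in [('s6',camera_params('scene')),('d6',camera_params('side'))]:
    im=cv2.imread(f'pics/{nm}.png');h=cv2.cvtColor(im,cv2.COLOR_BGR2HSV);H,S,V=[h[...,i].astype(int) for i in range(3)]
    P=cloud(c,np.load(f'pics/{nm}_d.npy'));zz=P[...,2]-(.002 if nm=='d6' else 0)
    m=(H>=100)&(H<125)&(S>100)&(abs(zz-.068)<.004)&(P[...,1]>-.4)&(P[...,1]<.0)&(P[...,0]<.7)&(P[...,0]>.43)
    r=cv2.minAreaRect(P[m][:,:2].astype(np.float32));bb=cv2.boxPoints(r)-O;print(nm,r[2],np.c_[bb@d,bb@n].round(4).tolist())
E
```

```text
t 15.3 p [ 0.5571 -0.1221  0.2621] yawy 83.76 Zax [ 0.0038  0.0031 -1.    ] F [ 0.86 -0.29  0.04] g 0.0425 q6 -1.88
dock tcp -0.1307 -0.0001 F along 0.19 lat 0.89 Fz 0.04
s6 83.91847229003906 [[0.0997, -0.0726], [0.099, 0.072], [-0.1016, 0.0711], [-0.1009, -0.0735]]
d6 84.03833770751953 [[0.0986, -0.0729], [0.0977, 0.0689], [-0.1037, 0.0675], [-0.1028, -0.0743]]
```

View pics/s6c.png

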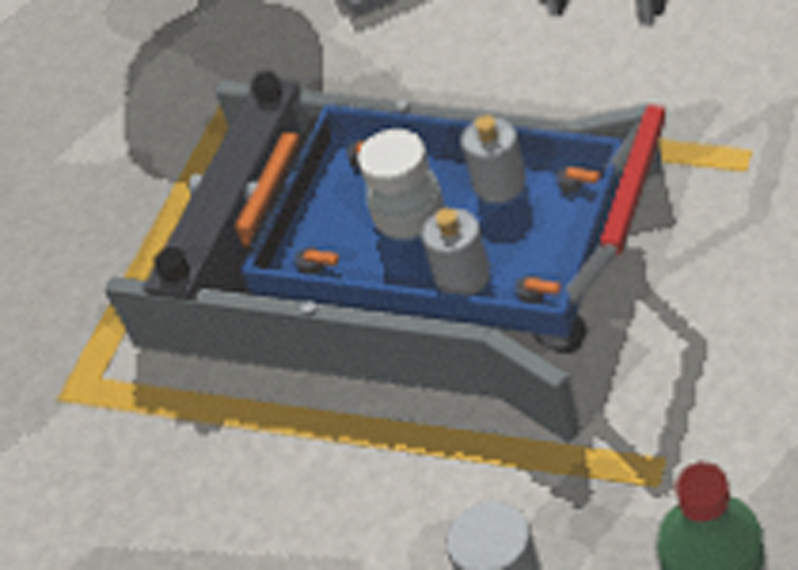

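View pics/d6c.png

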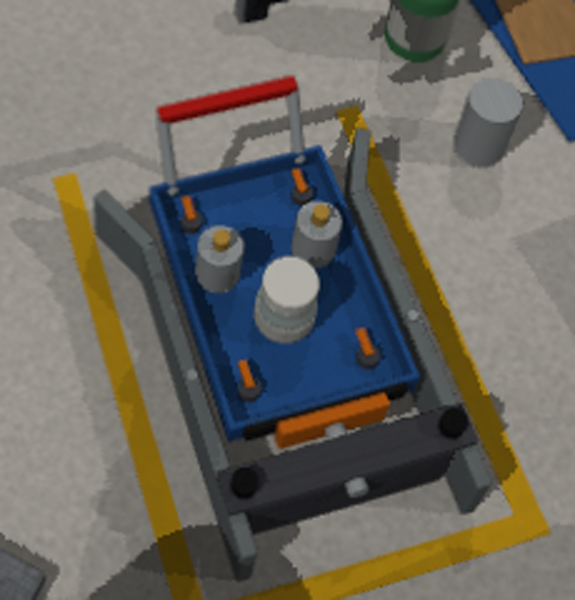

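View pics/w6.png

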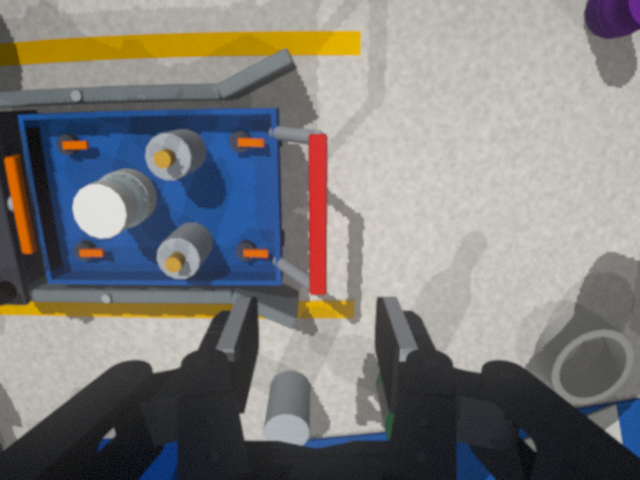

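View pics/s6.png

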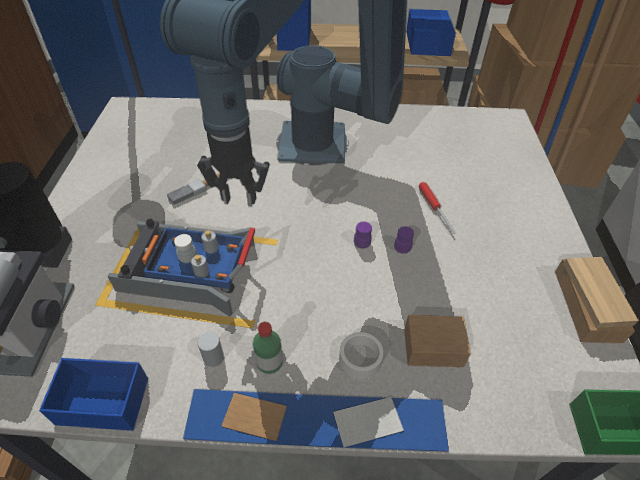

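The last views show all four pointers straight and the jar upright. The buffer is pushed in against the bumper and its rod stands out behind the end block. The bystanders have not moved and the gripper is well clear. I'm handing in.

```bash
python3 -c "
from h import *
print(ticket.job_done())"
```

```text
the job is handed in; nothing more can be done
None
```

The caddy is parked in the dock with the buffer pushed home, and I handed the job in at about 15.5 s of the 72 s allowed. No verdict was reported.

- **Push and steer:** I gripped the red handle and rolled the caddy straight for about 115 mm. Pictures at 59 mm already showed all four castors trailing. I then turned it about 5.5° onto the dock's axis and rolled it in, centred to about 0.5 mm by both cameras.
- **Buffer:** It slid at about 5.5 N. At its stop the force jumped to 12.3 N with hardly any motion, after roughly 16 mm of travel.
- **Lean:** A first hold settled at 10 to 11 N, so I raised it. It then held for 0.75 s and read 12.3 N at the end. Force was only read at the end of each move; the highest reading was 12.3 N along the dock.
- **Release:** I unloaded, opened the fingers and rose clear.

**Last checks:**
- The caddy's origin is within about 3 mm of the dock's along x.
- The measured caddy yaw (83.9–84.0°) differs from the dock's (about 83.65°) by 0.3–0.4°, which is about the measuring noise.
- All four pointers are straight, the jar is standing, and the bystanders look unmoved.
- The side view shows a thin dark gap between the buffer and the nose. I took it as an effect of their different heights and did not measure it.
- I checked the buffer's home position by feel and by its rod standing out behind the end block, not by a separate measurement.

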